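# Sweep the counted tablets into the trough and open the safety-capped bottle for them

## Task

Ready the counted tablets for bottling: without touching them with the fingers, sweep all four off the tray's platform into its trough with the scraper block, then leave the block standing upright on the platform and let go of it. Then press down the push-and-turn cap of the taller bottle in the stand, twist it anticlockwise until it is free and lift it straight off, the bottle staying down in its well. Finish while holding the cap upright, clear above the bottle's mouth (about 5 cm), and leave the other bottle and everything round the work where they are.

Things in the scene. Friction and masses are not known exactly. Their poses are not given: they have to be found in the camera images.
- counting_tray: Grey tablet-counting tray, fixed, 152 (its x) x 215 (y) mm, 4 mm walls, rim 30 mm high all round. Origin: centre of its underside, z up. Flat platform from y = +103 to -53.5 mm, its top 22 mm above the worktop; y runs from the trough towards the platform's far end. Clear width between the side rims 144 mm (x = -72 to 72). Turned by up to 0.3 rad.
- trough (a point): Middle of the trough's floor, 4 mm above the worktop: the deep channel at the tray's right-hand (its -y) end, from y = -53.5 to -103.5 mm of the tray, 144 mm long, 18 mm lower than the platform. Axes as the tray's.
- scraper_grip (a point): Grip point of the white scraper block, which starts upright on the worktop left of the tray: foot 132 (its x) x 22 (y) x 26 mm high, on its middle a grip fin 60 (x) x 16 mm thick (y), top at 72 mm. The point is in the middle of the fin, 50 mm above the underside; z up. Loose, 0.1 to 0.2 kg. Across the platform (x along the tray's x) it has 6 mm to spare at each end.
- tablet_1_center (a point): Centre of one of four large white tablets: round discs, 20 mm across, 7 mm thick, loose, 10 g. They start flat on the tray's platform, centres between y = -32 and +47 mm of the tray.
- tablet_2_center (a point): Centre of one of four large white tablets: round discs, 20 mm across, 7 mm thick, loose, 10 g. They start flat on the tray's platform, centres between y = -32 and +47 mm of the tray.
- tablet_3_center (a point): Centre of one of four large white tablets: round discs, 20 mm across, 7 mm thick, loose, 10 g. They start flat on the tray's platform, centres between y = -32 and +47 mm of the tray.
- tablet_4_center (a point): Centre of one of four large white tablets: round discs, 20 mm across, 7 mm thick, loose, 10 g. They start flat on the tray's platform, centres between y = -32 and +47 mm of the tray.
- bottle_stand: Grey block, 84 (its x) x 176 (y) x 34 mm high, fixed; origin at the centre of its underside, z up. Two square wells, 51.5 mm wide and 28 mm deep (floor 6 mm above the worktop), at y = +45 and -45 mm, keep the bottles from turning. The safety bottle may be in either well.
- bottle_mouth (a point): Centre of the safety bottle's mouth (rim of the neck), 100 mm above its underside, 106 mm above the worktop when seated; z up. Amber bottle, square body 50 x 50 x 62 mm, shoulder to 70 mm, round neck 26 mm across with three lugs (39 mm across). Loose, 0.2 to 0.35 kg, kept only by its well.
- cap_center (a point): Centre (half-way up) of the white ribbed safety cap, 46 mm across, 28 mm tall, z up; loose, 30 g; underside starts 92 mm, top 120 mm above the worktop. Hooked under the bottle's lugs: held pressed 5 to 7.5 mm below its start height (9.5 to 12 N) it turns freely anticlockwise seen from above; after 45 to 80 degrees (end stop about 85) it lifts straight off. It cannot turn clockwise.
- cap_liner (a joint): Spring liner inside the cap, pressing on the bottle's rim: 0 (5 N) as the cap sits locked, grows by 0.9 N per mm as the cap is pressed down, hard stop at 0.008 m; below 0.002 the cap is locked, above 0.0045 it turns freely; -0.005 when the cap is off.
- short_bottle: The shorter amber bottle in the stand: square body 50 x 50 mm, small plain white screw cap 24 mm across, 72 mm tall in all (top 78 mm above the worktop). Origin at the centre of its underside. Stays where it is.
- strip_pot: Bystander: small dark test-strip pot with a grey lid, 32 x 28 x 49 mm; origin at the centre of its underside. Stays where it is.
- tape_roll: Bystander: roll of white tape lying flat, 66 x 62 x 25 mm; origin at the centre of its underside. Stays where it is.
- glucometer: Bystander: white hand-held glucose meter lying flat, 97 x 51 x 20 mm; origin at the centre of its underside. Stays where it is.
- thermometer: Bystander: white digital thermometer lying flat, 138 x 19 x 10 mm; origin at the centre of its underside. Stays where it is.
- gauze_box: Bystander: small gauze carton, 64 x 106 x 45 mm; origin at the centre of its underside. Stays where it is.
Things that resemble listed ones, but are neither listed nor needed, are in the scene too. Leave any green or pink look-alike of the part that bears cap_center alone.

How it is judged:
By the outcome, as a careful person would: the job done as asked, in the order asked, and still so for the second after the job is handed in, while the arm keeps its last pose, push and grip.
It also fails if it takes over 53 s, if anything falls off the work surface, if the arm or the gripper's body presses on something with over 40 N, if the wrist force passes 120 N, or if a joint passes its speed limit or range.

## Robot

A 7-joint arm with a two-finger parallel gripper is mounted at the origin on a cart in front of the work surface, level with it; the furniture and walls round the work are solid. World frame = base frame: x ahead of the robot, y to its left, z up, the work surface at z = 0. Lengths are in mm, angles in rad, forces in N, time in s.
With the tool pointing down it reaches from about 425 to 925 mm from the base axis. Payload 6.8 kg.
Tool frame: the origin (TCP) lies midway between the tips of the shut fingers; the grasp point (between the pads) lies 19 mm behind it; z points along the fingers, y is the line along which they close (so a half turn about z gives the same grasp; the last joint's range is limited). The gripper opens to 88 mm and grips with 3 to 60 N. Pads are 20 mm wide; open, the fingers measure 115 mm over their backs; the gripper's body (75 mm by 178 mm) begins 61 mm behind the grasp point.
Start: joints at [-1.311, 0.477, 0.022, 1.555, -0.011, 1.109, -0.083], TCP at [242.703, 629.875, 222.664] pointing down, gripper open.
Joint ranges: [-2.96, 2.96], [-0.34, 2.1], [-1.41, 1.46], [0.24, 2.44], [-1.37, 4.51], [0.17, 1.92], [-2.96, 2.96]. Speed limits (rad/s): [2.39, 2.39, 3.14, 3.14, 3.14, 3.14, 3.14].

## Interface

Orientations are given as a rotation vector (axis times angle).
In Python, from workcell import telemetry, optics, order gives the robot as it stands.
- The arm moves only by the tool arm_command, never from a script. Its argument "rows" is a list of rows, each a list of 3 entries, a list of its own where there are three numbers: the opening, from -1 (shut) to 1 (fully open), then the shift along the tool's x, y, z in cm, then the turn about the tool's z in rad. A call has 1 to 5 rows; each row shifts and turns the commanded pose from where the row before left it, along the tool's axes as they then stand; what a row does not reach is not made up. A row lasts 1/8 s, in which the tool goes at most 62.5 mm and 10.7 degrees, less where a joint would pass 70% of its speed; a pose out of reach is approached as far as the arm can. A call with a gripper value outside its range is refused whole. The fingers move at their own pace and stop on an object; "force" is the grip in N (left out, the last holds). Time passes only in rows, so rows that do not move let the fingers close. It gives the time, the measured TCP pose, the force, the opening and the grip force at its end, in the units of the state.
- telemetry.observe(): the state, without advancing time (a new reading comes with each control period).
- optics.snapshot(name): name is "side" or "top"; returns a dict with "img" (480x640x3 uint8, red, green, blue), "z_map" (480x640 float32, mm along the optical axis (not along the pixel's ray), 0 where there is no reading), "fx", "fy", "cx", "cy" (pixels), "dist_coeffs" ([k1, k2, p1, p2, k3] as OpenCV has them; the pictures are not rectified), "rvec" (rotation vector, rad) and "tvec" (3), from world to camera coordinates, as OpenCV has them. Camera axes: x right, y down, z forward; pixel columns grow to the right and rows downward; lengths in mm; the calibration is good to about 2 mm. A picture is of the moment at which its call begins.
- order.sign_off(): hands the job in; it is judged then, once.
The state is a dict: "clock": time; "q": joint angles; "qvel": joint speeds; "tau": joint torques, N m; "ee_pos": TCP position; "eef_rot": TCP orientation; "contact_force": force on the tool from outside, world axes, zero at the start; "torque": the same for the moment, N m; "width": finger opening in mm; "finger_force": force on a finger pad.
Only numpy, scipy, OpenCV 4.12 (cv2) and the standard library are available. Lean on these libraries where they do the work, as an engineer would, in place of code of your own. Each camera call takes 0.05 s, during which the arm holds its last target. There are 200 camera calls.

## Working session

There is one attempt and no reset: what is moved stays moved. The work goes in short steps, Python scripts to look and compute and a tool call to move; the robot and the scene stay as the last step left them, time stands still between calls to the robot, and variables do not carry over. Pictures are saved under pics/ and viewed, at most 10 in all, crops included, and the job is handed in when it is done.

Besides the shell and the picture viewer there is one more tool, called after ">>>" in YAML: its name, and indented under it one key for each argument. arm_command: Moves the arm, as the interface text tells. Its arguments: {"type":"object","properties":{"rows":{"type":"array"},"force":{"type":"number"}},"required":["rows"]}

```bash
mkdir -p pics; cat > h.py <<'E'
import numpy as np, cv2
from workcell import telemetry, optics, order
def snap(n):
    s=optics.snapshot(n); s['K']=np.array([[s['fx'],0,s['cx']],[0,s['fy'],s['cy']],[0,0,1.]])
    s['D']=np.array(s['dist_coeffs'],float); s['R']=cv2.Rodrigues(np.array(s['rvec'],float))[0]; s['t']=np.array(s['tvec'],float).ravel(); return s
def plane(s,uv,z):
    p=cv2.undistortPoints(np.array(uv,float).reshape(-1,1,2),s['K'],s['D']).reshape(-1,2)
    d=np.c_[p,np.ones(len(p))]@s['R']; c=-s['R'].T@s['t']
    return c+d*((z-c[2])/d[:,2])[:,None]
def cloud(s):
    v,u=np.mgrid[:480,:640]
    p=cv2.undistortPoints(np.stack([u,v],-1).reshape(-1,1,2).astype(float),s['K'],s['D']).reshape(-1,2)
    P=(np.c_[p,np.ones(len(p))]*s['z_map'].reshape(-1,1)-s['t'])@s['R']
    P[s['z_map'].ravel()==0]=np.nan
    return P.reshape(480,640,3)
def proj(s,P): return cv2.projectPoints(np.array(P,float).reshape(-1,1,3),np.array(s['rvec'],float),s['t'],s['K'],s['D'])[0].reshape(-1,2)
def save(s,n): cv2.imwrite(f'pics/{n}.png',s['img'][:,:,::-1])
E
python3 - <<'E'
from h import *
import pickle
for n in('top','side'):
    s=snap(n); save(s,n+'0'); pickle.dump(s,open(n+'.pkl','wb')); print(n,-s['R'].T@s['t'],s['R'][2])
o=telemetry.observe(); print(o)
E
```

```text
top [ 202.08697395   12.32857929 1724.31288759] [ 2.02565804e-01 -9.36264352e-04 -9.79268206e-01]
side [ -115.4496105  -1050.90384673   974.84209405] [ 0.43364728  0.69506688 -0.57343881]
{'clock': 0.1, 'q': array([-1.3111028 ,  0.47769651,  0.02235905,  1.55632686, -0.0114587 ,
        1.1093057 , -0.08310128]), 'qvel': array([-0.00128296, -0.00052116, -0.000247  , -0.00441096, -0.0013042 ,
       -0.00249239, -0.00022789]), 'tau': array([ 4.46411606e-03, -5.84089029e+01,  1.54002596e+00, -2.73310661e+01,
       -5.41735219e-02,  1.31770171e-02,  6.47102570e-05]), 'ee_pos': array([242.54036364, 629.34721937, 221.80417889]), 'eef_rot': array([-5.74417757e-01, -3.08849371e+00,  2.51712192e-03]), 'contact_force': array([0.80576889, 0.52590226, 0.93273731]), 'torque': array([-0.06883875,  0.014612  , -0.00937655]), 'finger_force': 0.0, 'width': 87.70775241777153}
```

View pics/top0.png

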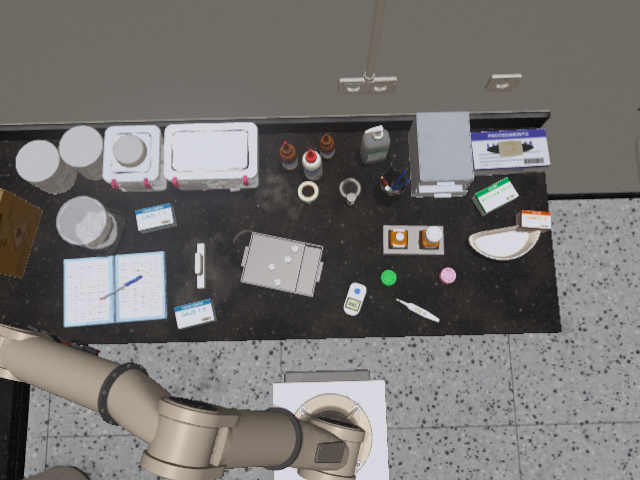

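View pics/side0.png

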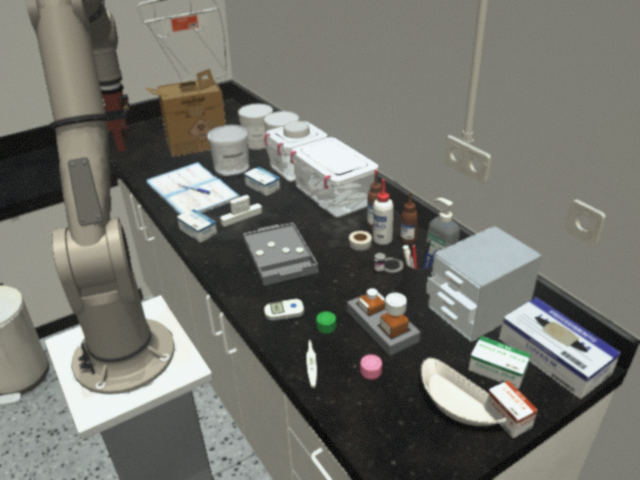

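The top picture shows the tray at about (282,265) with its trough on the right, near (312,270). The scraper is at (200,265), the stand at (414,240), the tall bottle with the large white cap at (431,236) and the short bottle at (399,237).

Candidates for the cap:
- white ribbed cap (431,236): chosen, as it is the taller bottle
- small white cap (399,237): short bottle
- green (389,277) and pink (447,275): look-alikes
- tape roll (308,191)

Candidates for the scraper: the white block at (200,265), against the gauze cartons at (155,217) and (195,314).

```bash
cat > m.py <<'E'
from h import *
import pickle
s=pickle.load(open('top.pkl','rb')); P=cloud(s); z=P[:,:,2]
hsv=cv2.cvtColor(s['img'],cv2.COLOR_RGB2HSV); S,V=hsv[:,:,1].astype(int),hsv[:,:,2].astype(int)
def blobs(mask,roi,amin=15):
    m=np.zeros((480,640),np.uint8); a,b,c,d=roi; m[b:d,a:c]=mask[b:d,a:c]
    return [c for c in cv2.findContours(m,cv2.RETR_EXTERNAL,cv2.CHAIN_APPROX_NONE)[0] if cv2.contourArea(c)>=amin]
def rect(c,h,nm):
    w=plane(s,c.reshape(-1,2),h)[:,:2].astype(np.float32); r=cv2.minAreaRect(w); print(nm,np.round(r[0],1),np.round(r[1],1),'ang',round(r[2],2),'box',np.round(cv2.boxPoints(r)).tolist())
def ht(c):
    m=np.zeros((480,640),np.uint8); cv2.drawContours(m,[c],-1,1,-1); return np.round(np.nanpercentile(z[m>0],[10,50,90]),1)
white=((V>170)&(S<45)).astype(np.uint8)
for c in blobs(white,(185,235,215,293),30): print(ht(c)); rect(c,26,'scr26')
for c in blobs((z>15).astype(np.uint8),(225,225,330,300),500): print(ht(c)); rect(c,30,'tray')
for c in blobs((z>58).astype(np.uint8),(185,235,215,293)): print(ht(c)); rect(c,72,'fin')
for c in blobs((V>200).astype(np.uint8)*(S<45),(245,237,312,292),10): print(ht(c)); rect(c,29,'tab')
for c in blobs((z>20).astype(np.uint8),(378,218,450,262),500): print(ht(c)); rect(c,34,'stand')
for c in blobs(white,(380,222,446,256)): print(ht(c)); rect(c,120,'cap?')
for c in blobs(((z>105)&(z<140)).astype(np.uint8),(380,222,446,256)): print(ht(c)); rect(c,120,'capdepth')
print('z table',np.nanmedian(z[300:310,240:280]))
a=cv2.resize(s['img'][215:300,180:330],(800,453),interpolation=3); b=cv2.resize(s['img'][215:300,370:480],(190,147))
E
python3 m.py
python3 - <<'E'
import sys; sys.path.insert(0,'.')
import os; os.chdir('.')
import pickle,cv2,numpy as np
s=pickle.load(open('top.pkl','rb'));i=s['img'][:,:,::-1]
a=cv2.resize(i[220:310,180:340],(800,450),interpolation=2)
cv2.imwrite('pics/crop1.png',a)
E
```

```text
[22.2 29.3 74. ]
scr26 [487.9 370.1] [130.3  23.5] ang 0.92 box [[423.0, 381.0], [423.0, 357.0], [553.0, 359.0], [553.0, 383.0]]
[ 3.9 21.4 29.1]
tray [486. 129.] [232.5 153.4] ang 76.72 box [[385.0, 33.0], [534.0, -2.0], [587.0, 225.0], [438.0, 260.0]]
[63.4 70.5 76. ]
fin [487.5 363.3] [60.9 17.1] ang 1.07 box [[457.0, 371.0], [457.0, 354.0], [518.0, 355.0], [518.0, 372.0]]
[23.2 28.6 33.6]
tab [433.2 141.2] [14.5 14.6] ang 89.4 box [[426.0, 134.0], [440.0, 134.0], [441.0, 148.0], [426.0, 149.0]]
[24.1 26.3 33.3]
tab [478.5 159.4] [14.6 15.5] ang 25.63 box [[469.0, 163.0], [475.0, 149.0], [488.0, 156.0], [482.0, 170.0]]
[22.4 29.6 35.4]
tab [500.  111.4] [14.6 14.9] ang 89.21 box [[492.0, 104.0], [507.0, 104.0], [508.0, 119.0], [493.0, 119.0]]
[23.3 28.9 32.6]
tab [529.2  90.6] [14.6 14.9] ang 89.17 box [[522.0, 83.0], [536.0, 83.0], [537.0, 98.0], [522.0, 98.0]]
[ 29.1  37.3 114.7]
stand [ 546.3 -256.6] [175.5  87.1] ang 87.38 box [[499.0, -342.0], [586.0, -346.0], [594.0, -171.0], [507.0, -167.0]]
[ 29.6  38.8 116. ]
cap? [ 528.8 -243.2] [163.1  76.5] ang 88.54 box [[488.0, -324.0], [565.0, -326.0], [569.0, -163.0], [493.0, -161.0]]
[111.9 118.5 123.5]
capdepth [ 543.  -299.3] [44.5 45.9] ang 86.55 box [[519.0, -320.0], [565.0, -323.0], [567.0, -278.0], [521.0, -276.0]]
z table 0.09485463222736366
```

View pics/crop1.png

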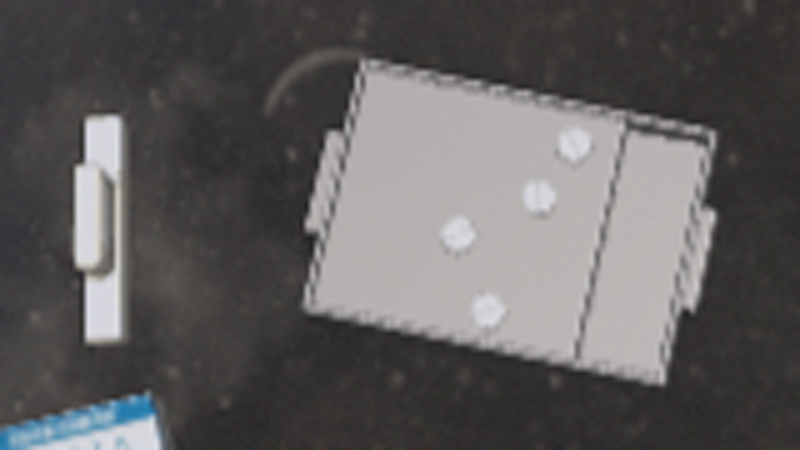

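The crop shows the scraper with its foot at about (106,228) and fin at (93,218). The tray's outer corners are at (363,60), (716,132), (663,382) and (305,312), and the platform edge runs (625,122)–(577,358). The four tablets are at (574,143), (538,195), (458,233) and (487,310). I'll refine the tray and fin poses and work out the first move.

```bash
python3 - <<'E'
from h import *
import pickle
from scipy.spatial.transform import Rotation as Rn
s=pickle.load(open('top.pkl','rb'))
c=np.array([[363,60],[716,132],[663,382],[305,312],[625,122],[577,358]],float)
px=(c+.5)/5-.5+[180,220]
w=plane(s,px,30); w[4:]=plane(s,px[4:],22); w=w[:,:2]; print(np.round(w,1).tolist())
A,B,C,D=w[:4]
for a,b in((A,B),(B,C),(D,C),(A,D)): d=a-b; print('len',round(np.hypot(*d),1),'ang',round(np.degrees(np.arctan2(d[1],d[0])),2))
print('center',(A+B+C+D)/4)
# side-view cross-check of tray/scraper via projections
t=pickle.load(open('side.pkl','rb'))
f=(np.array([[74,162],[112,275],[93,218],[85,115],[85,342],[127,115]],float)+.5)/5-.5+[180,220]
print('fin col',np.round(plane(s,f[:3],72)[:,:2],1).tolist(),'foot',np.round(plane(s,f[3:],26)[:,:2],1).tolist())
print('z map cloud side fin/cap:')
P=cloud(t); z=P[:,:,2]
for n,(x0,x1,y0,y1,z0,z1) in dict(fin=(430,550,330,400,60,80),foot=(410,560,330,410,18,30),cap=(500,600,-340,-260,114,125),short=(500,600,-250,-180,70,84)).items():
  for nm,Q in(('side',P),('top',cloud(s))):
    m=(Q[:,:,0]>x0)&(Q[:,:,0]<x1)&(Q[:,:,1]>y0)&(Q[:,:,1]<y1)&(Q[:,:,2]>z0)&(Q[:,:,2]<z1)
    q=Q[m]; print(n,nm,len(q), np.round(np.percentile(q,[3,50,97],axis=0),1).tolist() if len(q) else '')
P=cloud(s)
m=(P[:,:,2]>50)&(P[:,:,0]>380)&(P[:,:,0]<720)&(P[:,:,1]>-450)&(P[:,:,1]<480)
for c in cv2.findContours(m.astype(np.uint8),0,2)[0]:
  if cv2.contourArea(c)>20:
    k=np.zeros(m.shape,np.uint8);cv2.drawContours(k,[c],-1,1,-1);q=P[(k>0)&m];print('tall',np.round(q.min(0)),np.round(q.max(0)))
E
```

```text
[[582.7, 214.2], [534.3, 7.6], [388.6, 41.8], [434.3, 247.9], [543.2, 61.0], [404.6, 91.4]]
len 212.2 ang 76.8
len 149.6 ang -13.19
len 211.1 ang 77.5
len 152.2 ang -12.79
center [484.97228862 127.87886326]
fin col [[517.9, 374.1], [452.3, 351.4], [485.3, 362.7]] foot [[554.7, 378.3], [420.5, 375.8], [554.1, 353.5]]
z map cloud side fin/cap:
fin side 106 [[459.1, 350.0, 60.5], [485.8, 359.4, 69.0], [515.7, 371.9, 74.5]]
fin top 120 [[459.7, 358.3, 61.3], [486.7, 365.4, 70.2], [515.4, 372.7, 76.4]]
foot side 203 [[423.8, 347.1, 18.9], [481.0, 358.2, 24.3], [549.2, 373.8, 29.0]]
foot top 186 [[424.8, 355.4, 18.8], [472.8, 363.5, 25.0], [551.9, 376.9, 29.4]]
cap side 242 [[524.2, -325.8, 114.9], [543.9, -307.0, 118.8], [564.4, -285.4, 122.7]]
cap top 171 [[525.4, -318.9, 114.5], [545.0, -299.8, 119.3], [564.4, -280.7, 124.2]]
short side 69 [[537.8, -225.9, 70.5], [547.3, -216.7, 76.5], [558.8, -203.8, 80.7]]
short top 53 [[539.3, -221.5, 71.2], [548.6, -210.4, 77.4], [559.8, -201.2, 82.8]]
tall [458. 357.  51.] [520. 374.  81.]
tall [ 522. -234.   50.] [ 575. -187.   86.]
tall [ 519. -324.   51.] [ 572. -275.  128.]
tall [ 664. -238.   50.] [ 720. -160.  147.]
tall [701. 202.  50.] [720. 443. 148.]
tall [ 658. -416.   50.] [ 720. -262.  174.]
```

>>> arm_command:
  rows:
    - [1, [-4, -2, 0], 0]
    - [1, [-4, -2, 0], 0]
    - [1, [-4, -2, 0], 0]
    - [1, [-4, -2, 0], 0]
    - [1, [-4, -2, 0], 0]
  force: 30

```text
clock: 0.72
ee_pos: [394.1, 463.2, 222.3]
eef_rot: [-0.574, -3.088, 0.001]
contact_force: [0.6, 0.1, -0.5]
width: 87.8
finger_force: 0.0
```

>>> arm_command:
  rows:
    - [1, [-4, -2, 0], 0]
    - [1, [-4, -2, 0], 0]
    - [1, [-4.4, -2, 1], -0.13]
    - [1, [0, 0, 3], -0.13]
    - [1, [0, 0, 3], -0.126]

```text
clock: 1.35
ee_pos: [488.0, 363.3, 151.8]
eef_rot: [-0.033, 3.141, 0.0]
contact_force: [-0.3, -0.1, -1.1]
width: 88.0
finger_force: 0.0
```

```bash
cat >> h.py <<'E'
from scipy.spatial.transform import Rotation as Rn
def tgt(p,ydeg,lift=0):
    "tool shift (cm) in current axes to TCP p, and turn (rad) so that tool y points at ydeg in world"
    o=telemetry.observe(); R=Rn.from_rotvec(o['eef_rot']).as_matrix(); e=np.array(p)-o['ee_pos']
    a=np.degrees(np.arctan2(R[1,1],R[0,1])); d=(ydeg-a+90)%180-90
    print('clock',round(o['clock'],2),'tcp',np.round(o['ee_pos'],1),'yaw',round(a,2),'shift cm',np.round(R.T@e/10,2),'turn',round(-np.radians(d),3),'tilt',np.round(R[:2,2],3),'F',np.round(o['contact_force'],1),'w',round(o['width'],1),'ff',round(o['finger_force'],1))
E
python3 - <<'E'
from h import *
tgt((487,363,90),91)
s=snap('top'); save(s,'top1'); t=snap('side'); save(t,'side1')
o=telemetry.observe()
print(proj(s,[o['ee_pos']]),proj(t,[o['ee_pos']]))
a=s['img'][190:320,120:320]; b=t['img'][130:260,170:370]
cv2.imwrite('pics/c1.png',cv2.resize(np.hstack([a,b])[:,:,::-1],(800,260),interpolation=2))
E
```

```text
clock 1.35 tcp [488.  363.3 151.8] yaw 91.19 shift cm [ 0.1  -0.03  6.18] turn 0.003 tilt [0. 0.] F [-0.3 -0.1 -1.1] w 88.0 ff 0.0
[[192.47615271 258.44302477]] [[235.43110912 176.03967601]]
```

View pics/c1.png

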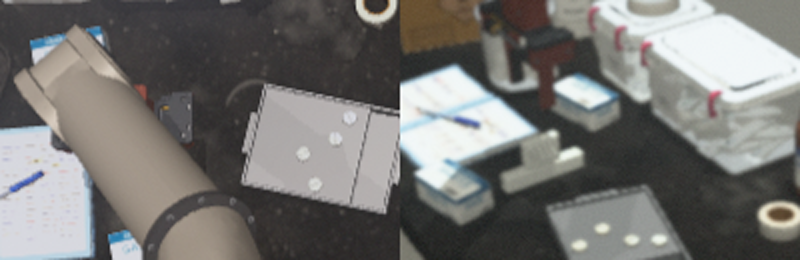

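The top view is blocked by the arm. The side view shows the open fingers at about (545,100) above and beyond the fin at (543,150), as expected from height. I'll go down over the fin and grip.

>>> arm_command:
  rows:
    - [1, [0.1, 0, 4], 0]
    - [1, [0, 0, 4], 0]
    - [1, [0, 0, 3], 0]
    - [1, [0, 0, 1], 0]
    - [1, [0, 0, 0], 0]

```text
clock: 2.08
ee_pos: [486.7, 364.4, 33.2]
eef_rot: [-0.027, 3.141, 0.0]
contact_force: [0.1, 0.7, 1.0]
width: 87.9
finger_force: 0.0
```

```bash
python3 - <<'E'
from h import *
tgt((487,363,32),91)
t=snap('side'); o=telemetry.observe()
cv2.imwrite('pics/c2.png',cv2.resize(t['img'][130:260,170:370][:,:,::-1],(800,520),interpolation=2))
E
```

```text
clock 2.08 tcp [486.7 364.4  33.2] yaw 90.99 shift cm [-0.02 -0.14  0.12] turn -0.0 tilt [0. 0.] F [0.1 0.7 1. ] w 87.9 ff 0.0
```

View pics/c2.png

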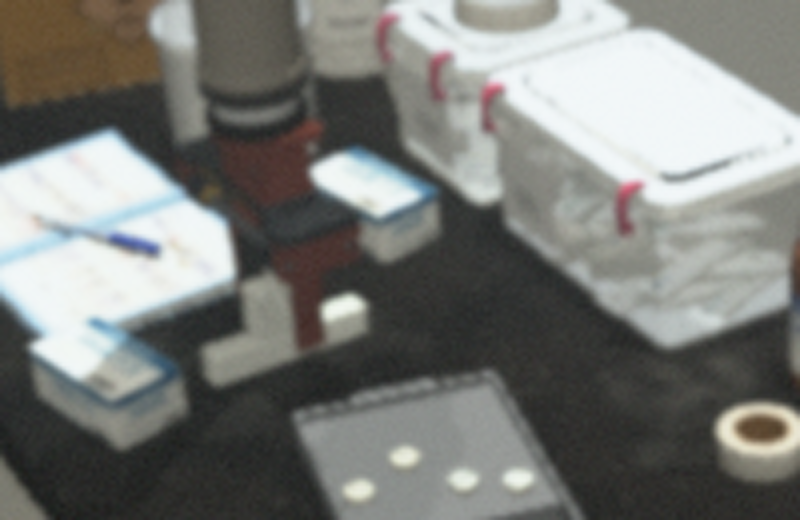

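The side view shows the near finger at (308,310) in front of the fin at (268,310), which fits the fin's centre given the finger's closer position. I'll close.

>>> arm_command:
  rows:
    - [-1, [0, 0, 0.1], 0]
    - [-1, [0, 0, 0], 0]
    - [-1, [0, 0, 0], 0]
    - [-1, [0, 0, 0], 0]
    - [-1, [0, 0, 0], 0]
  force: 40

```text
clock: 2.75
ee_pos: [486.5, 364.0, 31.7]
eef_rot: [0.028, -3.141, 0.0]
contact_force: [0.4, -0.9, 0.0]
width: 41.0
finger_force: 0.0
```

>>> arm_command:
  rows:
    - [-1, [0, 0, 0], 0]
    - [-1, [0, 0, 0], 0]
    - [-1, [0, 0, -2], 0]
    - [-1, [0, 0, -3], 0]
    - [-1, [0, 0, -2], 0]

```text
clock: 3.38
ee_pos: [487.0, 364.4, 104.1]
eef_rot: [-0.028, 3.14, 0.002]
contact_force: [-0.1, 0.0, -1.5]
width: 15.6
finger_force: 40.0
```

```bash
python3 - <<'E'
from h import *
a=np.radians(77.0); c=np.array([485,127.9]); y=np.array([np.cos(a),np.sin(a)])
p=c+80*y; print(p)
tgt((*p,102),77)
t=snap('side'); cv2.imwrite('pics/c3.png',cv2.resize(t['img'][130:260,170:370][:,:,::-1],(800,520),interpolation=2))
# block from clouds, robot-held
for n,s in(('side',t),('top',snap('top'))):
    P=cloud(s);m=(P[...,0]>400)&(P[...,0]<570)&(P[...,1]>330)&(P[...,1]<400)&(P[...,2]>80)&(P[...,2]<100)
    hsv=cv2.cvtColor(s['img'],cv2.COLOR_RGB2HSV);m&=(hsv[...,1]<60)&(hsv[...,2]>120)
    q=P[m];print(n,len(q),np.round(np.percentile(q,[3,50,97],axis=0),1).tolist() if len(q) else '')
E
```

```text
[502.99608435 205.84960518]
clock 3.38 tcp [487.  364.4 104.1] yaw 91.04 shift cm [ -1.31 -15.88   0.19] turn 0.245 tilt [0.001 0.001] F [-0.1  0.  -1.5] w 15.6 ff 40.0
side 262 [[425.5, 346.7, 80.7], [486.4, 355.7, 89.8], [551.2, 371.2, 97.6]]
top 11 [[548.4, 358.5, 85.9], [552.2, 360.3, 91.4], [556.9, 363.2, 97.8]]
```

View pics/c3.png

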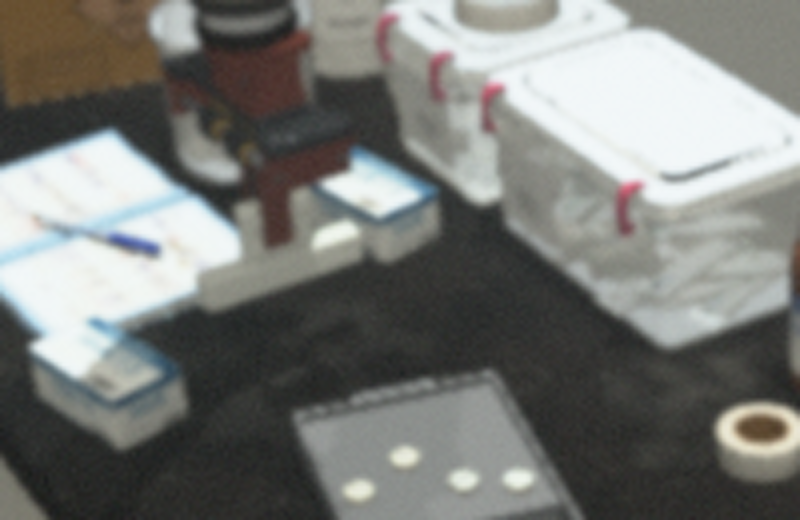

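The block is held level, with the finger at (278,215) in the middle of the fin. I'll carry it over the platform's far end.

>>> arm_command:
  rows:
    - [-1, [-0.3, -3.2, 0], 0]
    - [-1, [-0.3, -4, 0], 0]
    - [-1, [-0.3, -4, 0], 0]
    - [-1, [-0.3, -3.2, 0], 0]
    - [-1, [-0.1, -1.5, 0], 0]

```text
clock: 4.1
ee_pos: [502.2, 203.1, 101.4]
eef_rot: [0.025, -3.141, 0.002]
contact_force: [0.3, 0.7, -1.7]
width: 16.0
finger_force: 40.0
```

>>> arm_command:
  rows:
    - [-1, [0, 0, 0], 0.1]
    - [-1, [0, 0, 0], 0.1]
    - [-1, [0, 0, 1], 0.045]
    - [-1, [0, 0, 1], 0]
    - [-1, [0, 0, 0], 0]

```text
clock: 4.72
ee_pos: [501.4, 205.2, 80.3]
eef_rot: [-0.353, -3.12, 0.002]
contact_force: [0.7, 0.0, -1.1]
width: 15.9
finger_force: 40.0
```

```bash
python3 - <<'E'
from h import *
tgt((503,205.8,53.7),77)
t=snap('side'); s=snap('top')
i=np.zeros((600,800,3),np.uint8)
cv2.imwrite('pics/c4.png',np.vstack([cv2.resize(t['img'][165:285,210:370],(600,450)[::1],interpolation=2)[:,:,::-1],cv2.resize(s['img'][220:300,180:340],(300,150))[:,:,::-1].repeat(2,1)]) )
o=telemetry.observe();R=Rn.from_rotvec(o['eef_rot']).as_matrix()
# expected tray inner rim corners at z=30 drawn for check
E
```

```text
clock 4.72 tcp [501.4 205.2  80.3] yaw 77.1 shift cm [-0.15  0.1   2.66] turn 0.002 tilt [-0.002 -0.001] F [ 0.7  0.  -1.1] w 15.9 ff 40.0
```

View pics/c4.png

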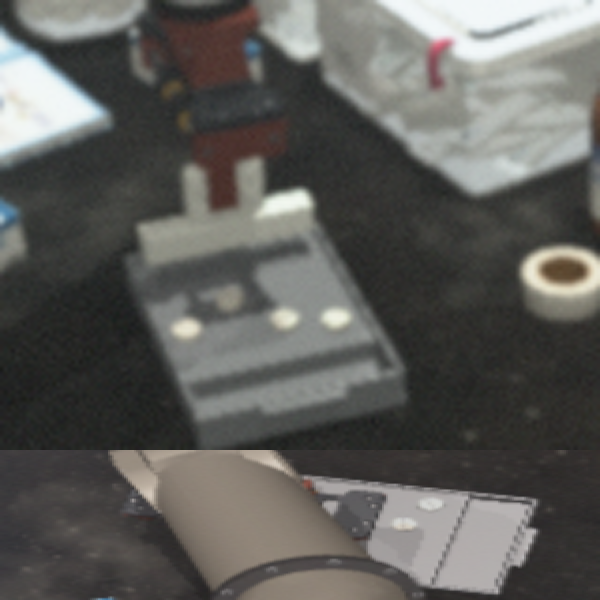

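The side view shows the block level above the platform's far end, with its foot's lower front corners at about (145,262) and (313,226) and the rims on either side. I'll compare this with the side camera's geometry before lowering.

```bash
python3 - <<'E'
from h import *
import pickle
t=pickle.load(open('side.pkl','rb'))
f=lambda a:np.array(a,float)/3.75+[209.6,164.6]
o=telemetry.observe();R=Rn.from_rotvec(o['eef_rot']).as_matrix()
zb=o['ee_pos'][2]-31.7
a=np.radians(-12.9);X=np.array([np.cos(a),np.sin(a)]);Y=np.array([-X[1],X[0]]);c=np.array([485,127.9])
def tf(w): return np.round(np.c_[(w[:,:2]-c)@X,(w[:,:2]-c)@Y],1).tolist()
print('block bottom corners in tray frame',tf(plane(t,f([[145,262],[313,226]]),zb)))
print('rim near R (76,-107.5) & near L',tf(plane(t,f([[403,372],[197,415]]),30)))
print('tcp in tray',tf(o['ee_pos'][None]))
# draw expected
g=t=snap('side'); img=g['img'][:,:,::-1].copy()
def line(pts,col):
    p=(proj(g,pts)-[210,165]+.5)*5; cv2.polylines(big,[np.int32(p)],True,col,1)
big=cv2.resize(img[165:285,210:370],(800,600),interpolation=2)
W=lambda x,y,z:np.r_[c+x*X+y*Y,z]
line([W(-72,103.5,30),W(72,103.5,30),W(72,-103.5,30),W(-72,-103.5,30)],(0,255,0))
e=o['ee_pos'];u=R[:,0];v=R[:,1]
line([e+sx*66*u+sy*11*v-[0,0,31.7] for sx,sy in((1,1),(-1,1),(-1,-1),(1,-1))],(0,0,255))
cv2.imwrite('pics/c5.png',big)
E
```

```text
block bottom corners in tray frame [[-64.7, 63.8], [66.8, 62.4]]
rim near R (76,-107.5) & near L [[76.3, -111.0], [-72.7, -103.8]]
tcp in tray [[-0.5, 79.3]]
```

View pics/c5.png

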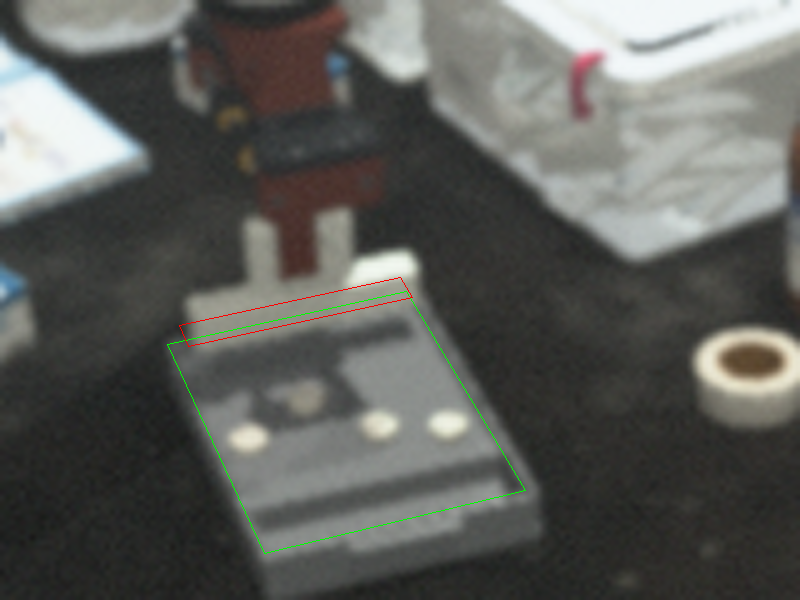

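The overlay outlines are both shifted the same small amount, and the block sits centred between the rims. Lowering.

>>> arm_command:
  rows:
    - [-1, [0, 0, 1], 0]
    - [-1, [0, 0, 1], 0]
    - [-1, [0, 0, 0.4], 0]
    - [-1, [0, 0, 0.2], 0]
    - [-1, [0, 0, 0], 0]

```text
clock: 5.5
ee_pos: [502.9, 205.1, 59.2]
eef_rot: [0.356, 3.121, 0.001]
contact_force: [-11.9, -5.9, 41.7]
width: 15.8
finger_force: 40.0
```

```bash
python3 - <<'E'
from h import *
a=np.radians(77.1); c=np.array([485,127.9]); y=np.array([np.cos(a),np.sin(a)])
tgt((*(c-45*y),53.9),77.1)
E
```

```text
clock 5.5 tcp [502.9 205.1  59.2] yaw 76.98 shift cm [-1.000e-02 -1.242e+01  5.200e-01] turn -0.002 tilt [0.    0.001] F [-11.9  -5.9  41.7] w 15.8 ff 40.0
```

```bash
python3 - <<'E'
from h import *
g=snap('side'); cv2.imwrite('pics/c6.png',cv2.resize(g['img'][190:280,220:340][:,:,::-1],(800,600),interpolation=2))
E
```

```text
(no output)
```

View pics/c6.png

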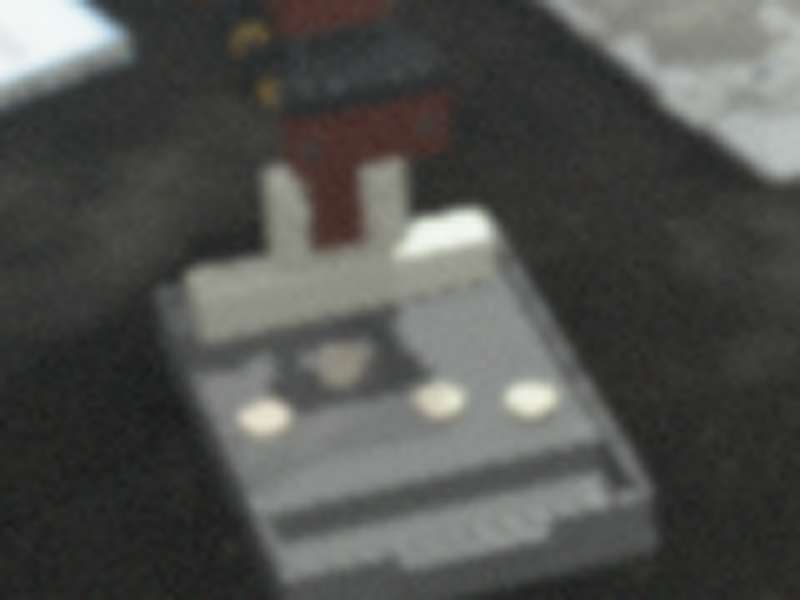

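The picture shows the block's far (+x) end at (490,250) sitting on the right rim, with a gap at the left end near (195,340). I'll lift, shift about 5 mm towards −x (tool +x) and lower again.

>>> arm_command:
  rows:
    - [-1, [0, 0, -1.2], 0]
    - [-1, [0.5, 0, 0], 0]
    - [-1, [0, 0, 0.7], 0]
    - [-1, [0, 0, 0.4], 0]
    - [-1, [0, 0, 0], 0]

```text
clock: 6.18
ee_pos: [497.4, 206.5, 58.4]
eef_rot: [-0.355, -3.121, -0.0]
contact_force: [-9.9, -2.9, 31.0]
width: 15.6
finger_force: 40.0
```

```bash
python3 - <<'E'
from h import *
a=np.radians(77.1); c=np.array([485,127.9]); y=np.array([np.cos(a),np.sin(a)])
tgt((*(c-45*y),53.9),77.1)
E
```

```text
clock 6.17 tcp [497.4 206.5  58.4] yaw 77.01 shift cm [ -0.57 -12.44   0.45] turn -0.002 tilt [-0.001  0.   ] F [-9.9 -2.9 31. ] w 15.6 ff 40.0
```

```bash
python3 - <<'E'
from h import *
a=np.radians(-12.9);X=np.array([np.cos(a),np.sin(a)]);Y=np.array([-X[1],X[0]]);c=np.array([485,127.9])
o=telemetry.observe(); print('tcp tray',(o['ee_pos'][:2]-c)@X,(o['ee_pos'][:2]-c)@Y)
for n in('side',):
    s=[snap(n) for _ in range(6)]; z0=s[0]; zz=np.median([k['z_map'] for k in s],0); z0['z_map']=zz; P=cloud(z0)
    x=(P[...,:2]-c)@X; y=(P[...,:2]-c)@Y; z=P[...,2]; V=np.mean([k['img'].max(2) for k in s],0)
    for lo,hi in((-50,-20),(10,50)):
        print('strip y',lo,hi)
        for x0 in list(range(-90,-60,3))+list(range(57,90,3)):
            m=(x>=x0)&(x<x0+3)&(y>lo)&(y<hi)&(z<70); print(x0,m.sum(),round(float(np.median(z[m])),1) if m.any() else '',end=' | ')
        print()
    m=(y>55)&(y<95)&(z>35)&(z<75)&(abs(x)<90)&(V>110)
    print('block px',m.sum())
    for x0 in range(-80,84,8):
        k=m&(x>=x0)&(x<x0+8); print(x0,k.sum(),np.round([np.percentile(z[k],10),np.percentile(z[k],90),np.median(y[k])],1).tolist() if k.any() else '',end=' | ')
E
```

```text
tcp tray -5.490536168498675 79.42663587355352
strip y -50 -20
-90 6 -0.0 | -87 8 -0.6 | -84 7 -0.7 | -81 8 -0.6 | -78 8 -1.1 | -75 26 16.7 | -72 5 29.8 | -69 5 20.6 | -66 8 22.0 | -63 8 21.6 | 57 8 24.6 | 60 7 21.5 | 63 6 21.1 | 66 6 21.1 | 69 8 21.3 | 72 13 23.1 | 75 8 27.5 | 78 1 27.7 | 81 0  | 84 0  | 87 0  | 
strip y 10 50
-90 11 -1.0 | -87 8 -0.8 | -84 8 -0.9 | -81 10 -1.0 | -78 7 -0.9 | -75 30 13.6 | -72 8 28.9 | -69 6 21.2 | -66 8 21.7 | -63 9 21.2 | 57 10 21.2 | 60 9 21.9 | 63 8 21.9 | 66 10 21.6 | 69 9 21.0 | 72 11 21.8 | 75 14 28.1 | 78 2 28.8 | 81 0  | 84 0  | 87 1 2.2 | 
block px 393
-80 0  | -72 16 [37.8, 47.4, 71.0] | -64 22 [37.1, 47.7, 69.9] | -56 19 [39.7, 48.4, 71.1] | -48 21 [36.9, 48.0, 69.4] | -40 23 [38.4, 48.7, 70.7] | -32 40 [40.0, 69.1, 71.4] | -24 32 [40.2, 68.6, 70.1] | -16 16 [37.8, 50.8, 69.6] | -8 17 [37.2, 51.1, 68.8] | 0 17 [36.8, 50.8, 68.2] | 8 28 [41.0, 69.0, 70.1] | 16 36 [38.2, 70.2, 71.0] | 24 24 [39.0, 67.6, 71.9] | 32 20 [38.7, 47.8, 70.2] | 40 21 [35.6, 47.8, 70.1] | 48 21 [37.4, 48.5, 71.4] | 56 20 [35.7, 48.4, 70.2] | 64 0  | 72 0  | 80 0  |
```

The depth readings show the foot top at about 48 mm, so the block already stands on the platform: the upward force is me pressing, and the grip sits about 5 mm higher on the fin than I assumed. The block spans about −70 to +62 while the rims are at −70 to +73, so my shift wasn't needed. I'll unload it and move it back.

>>> arm_command:
  rows:
    - [-1, [0, 0, -0.4], 0]
    - [-1, [-0.3, 0, -0.1], 0]
    - [-1, [-0.2, 0, 0], 0]
    - [-1, [0, 0, 0], 0]

```text
clock: 6.98
ee_pos: [502.4, 205.1, 61.0]
eef_rot: [-0.356, -3.121, 0.001]
contact_force: [0.3, 0.1, -1.9]
width: 15.6
finger_force: 40.0
```

```bash
cat > blk.py <<'E'
from h import *
a=np.radians(-12.9);X=np.array([np.cos(a),np.sin(a)]);Y=np.array([-X[1],X[0]]);c=np.array([485,127.9])
def blk(n=4):
    o=telemetry.observe(); e=o['ee_pos']; ty=(e[:2]-c)@Y; print('tcp tray',round((e[:2]-c)@X,1),round(ty,1),'z',round(e[2],1),'F',np.round(o['contact_force'],1),'t',round(o['clock'],2))
    s=[snap('side') for _ in range(n)]; s[0]['z_map']=np.median([k['z_map'] for k in s],0); P=cloud(s[0]); V=np.mean([k['img'].max(2) for k in s],0)
    x=(P[...,:2]-c)@X; y=(P[...,:2]-c)@Y; z=P[...,2]
    m=(abs(y-ty+9)<12)&(z>37)&(z<55)&(abs(x)<90)&(V>110)
    xs=np.sort(x[m]); print('foot x ext',np.round(xs[[3,-4]],1))
    for x0 in range(-72,72,24):
        k=m&(x>=x0)&(x<x0+24)&(abs(x)>36); print(x0,k.sum(),np.round([np.percentile(z[k],90),np.percentile(y[k],10)],1).tolist() if k.sum()>5 else '',end=' | ')
    # tablets: bright compact blobs on tray
    b=((V>165)&(abs(x)<74)&(abs(y)<106)&(z<40)&(y<ty-14)).astype(np.uint8)
    print()
    for q in cv2.findContours(b,0,1)[0]:
        if cv2.contourArea(q)>4:
            k=np.zeros(b.shape,np.uint8);cv2.drawContours(k,[q],-1,1,-1);k=k>0; print('tab',k.sum(),np.round([np.nanmedian(x[k]),np.nanmedian(y[k]),np.nanmedian(z[k])],1))
E
python3 -c "
from blk import *
blk()
tgt((*(c-45*Y),59),77.1)"
```

```text
tcp tray -0.3 79.1 z 61.0 F [ 0.3  0.1 -1.9] t 6.97
foot x ext [-62.8  65.8]
-72 37 [51.3, 66.7] | -48 31 [51.1, 67.0] | -24 0  | 0 0  | 24 28 [50.8, 66.5] | 48 47 [51.2, 66.2] | 
tab 31 [-51.7   0.9  28.1]
tab 41 [ 55.3 -28.2  27.2]
tab 33 [ 19.5 -13.7  27.7]
clock 7.17 tcp [502.2 205.3  61.4] yaw 77.01 shift cm [ -0.07 -12.43   0.25] turn -0.002 tilt [-0. -0.] F [ 0.1  0.5 -2.3] w 15.9 ff 40.0
```

>>> arm_command:
  rows:
    - [-1, [0, 0, 0.2], 0]
    - [-1, [0, -1, 0], 0]
    - [-1, [0, -1.3, 0], 0]
    - [-1, [0, -1.3, 0], 0]
    - [-1, [0, -1.3, 0], 0]

```text
clock: 7.8
ee_pos: [491.1, 156.2, 59.7]
eef_rot: [-0.357, -3.121, 0.0]
contact_force: [0.3, -0.2, -2.2]
width: 15.6
finger_force: 40.0
```

```bash
python3 -c "
from blk import *
blk(3)
tgt((*(c-45*Y),59),77.1)"
```

```text
tcp tray -0.4 29.0 z 59.7 F [ 0.3 -0.2 -2.2] t 7.8
foot x ext [-63.1  65.9]
-72 39 [48.2, 15.6] | -48 29 [50.1, 15.6] | -24 0  | 0 0  | 24 25 [50.3, 15.0] | 48 44 [49.6, 14.2] | 
tab 13 [-51.5  -4.7  27.9]
tab 41 [ 54.6 -28.9  27.6]
tab 18 [ 23.8 -13.2  27.8]
clock 7.95 tcp [491.3 156.5  59.7] yaw 76.9 shift cm [-0.05 -7.43  0.08] turn -0.003 tilt [-0. -0.] F [ 0.2  1.  -1.5] w 15.8 ff 40.0
```

Sweeping works, so I'll continue slowly to the edge.

>>> arm_command:
  rows:
    - [-1, [0, -1.2, 0], 0]
    - [-1, [0, -1.2, 0], 0]
    - [-1, [0, -1.2, 0], 0]
    - [-1, [0, -1.2, 0], 0]
    - [-1, [0, -1, 0], 0]

```text
clock: 8.57
ee_pos: [478.1, 100.1, 59.7]
eef_rot: [-0.356, -3.121, 0.0]
contact_force: [1.5, 0.1, -2.1]
width: 16.0
finger_force: 40.0
```

>>> arm_command:
  rows:
    - [-1, [0, -0.8, 0], 0]
    - [-1, [0, -0.8, 0], 0]
    - [-1, [0, -0.3, 0], 0]
    - [-1, [0, 0, 0], 0]

```text
clock: 9.07
ee_pos: [474.1, 82.5, 59.6]
eef_rot: [0.356, 3.121, 0.0]
contact_force: [0.2, -0.0, -1.8]
width: 16.0
finger_force: 40.0
```

```bash
python3 -c "
from blk import *
blk(3)
tgt((*(c-45*Y),59),77.1)"
```

```text
tcp tray -0.5 -46.7 z 59.6 F [ 0.2 -0.  -1.8] t 9.07
foot x ext [-63.5  67.5]
-72 40 [48.4, -59.4] | -48 30 [49.7, -60.5] | -24 0  | 0 0  | 24 29 [49.4, -58.9] | 48 46 [49.1, -59.9] | 
tab 15 [ 52.7 -67.3  21.4]
clock 9.22 tcp [474.2  83.   59.7] yaw 77.04 shift cm [-0.05  0.12  0.07] turn -0.001 tilt [0. 0.] F [ 0.3  0.2 -2.1] w 15.6 ff 40.0
```

>>> arm_command:
  rows:
    - [-1, [0, 1, 0], 0]
    - [-1, [0, 1.3, 0], 0]
    - [-1, [0, 1.3, 0], 0]
    - [-1, [0, 1, 0], 0]
    - [-1, [0, 0, 0.1], 0]

```text
clock: 9.85
ee_pos: [484.7, 128.6, 58.7]
eef_rot: [0.353, 3.121, 0.001]
contact_force: [-0.4, -0.5, -2.5]
width: 16.1
finger_force: 40.0
```

```bash
python3 - <<'E'
from blk import *
blk(3)
t=snap('top');s=snap('side')
i=np.hstack([cv2.resize(s['img'][190:285,230:330],(400,380),interpolation=2),cv2.resize(t['img'][225:305,235:335],(400,380),interpolation=2)])
cv2.imwrite('pics/c7.png',i[:,:,::-1])
E
```

```text
tcp tray -0.5 0.7 z 58.7 F [-0.4 -0.5 -2.5] t 9.85
foot x ext [-63.1  65.4]
-72 39 [48.0, -13.4] | -48 28 [48.5, -12.5] | -24 0  | 0 0  | 24 27 [48.0, -12.9] | 48 42 [48.6, -13.7] | 
tab 11 [-53.5 -66.2  21.2]
tab 15 [ 52.  -67.9  21. ]
```

View pics/c7.png

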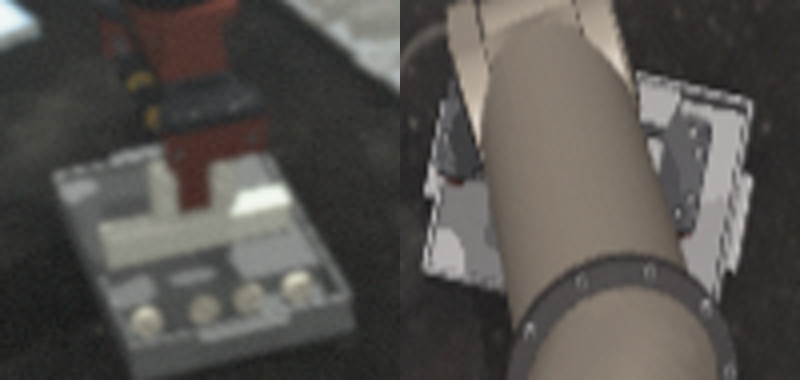

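All four tablets are in the trough at about (147,321), (204,308), (248,297) and (296,286) in the side crop. The platform is clear, but they look tilted against the step, so I'll measure how they lie.

```bash
python3 - <<'E'
from blk import *
s=[snap('side') for _ in range(8)]; zm=np.median([k['z_map'] for k in s],0); s0=s[0]; s0['z_map']=zm; P=cloud(s0)
x=(P[...,:2]-c)@X; y=(P[...,:2]-c)@Y; z=P[...,2]
img=np.mean([k['img'] for k in s],0)
for u,v in((147,321),(204,308),(248,297),(296,286)):
    px,py=u/4+230,v/4+190; px,py=int(round(px)),int(round(py))
    print('tablet',px,py)
    for r in range(py-5,py+7): print(r,[(round(float(x[r,k])),round(float(y[r,k])),round(float(z[r,k])),int(img[r,k].max())) for k in (px-2,px,px+2)])
E
```

```text
tablet 267 270
265 [(-51, -53, 21, 127), (-46, -54, 20, 108), (-41, -55, 20, 82)]
266 [(-52, -55, 19, 136), (-46, -54, 17, 129), (-41, -55, 17, 89)]
267 [(-54, -64, 23, 174), (-49, -65, 23, 172), (-41, -53, 11, 110)]
268 [(-56, -69, 24, 192), (-50, -69, 22, 186), (-44, -66, 18, 133)]
269 [(-55, -67, 19, 175), (-51, -73, 22, 168), (-45, -68, 17, 140)]
270 [(-57, -71, 19, 150), (-51, -70, 16, 147), (-46, -70, 15, 138)]
271 [(-56, -69, 14, 141), (-51, -69, 13, 134), (-46, -69, 11, 130)]
272 [(-57, -70, 12, 142), (-51, -67, 8, 131), (-46, -68, 7, 118)]
273 [(-57, -67, 6, 129), (-52, -69, 6, 131), (-46, -67, 3, 112)]
274 [(-57, -69, 4, 111), (-52, -70, 4, 123), (-55, -106, 31, 113)]
275 [(-65, -104, 29, 108), (-60, -105, 28, 116), (-55, -108, 29, 104)]
276 [(-66, -108, 29, 102), (-61, -109, 28, 97), (-56, -108, 26, 90)]
tablet 281 267
262 [(-13, -56, 22, 83), (-7, -53, 19, 82), (-1, -54, 18, 79)]
263 [(-12, -53, 17, 90), (-7, -55, 17, 93), (-1, -53, 14, 84)]
264 [(-16, -66, 23, 108), (-11, -67, 23, 117), (-2, -54, 11, 102)]
265 [(-17, -70, 24, 124), (-12, -70, 22, 133), (-5, -67, 18, 121)
[... 1419 characters left out ...]
53, 16, 146), (55, -66, 24, 180), (64, -54, 13, 152)]
259 [(49, -66, 22, 190), (54, -69, 23, 208), (60, -68, 21, 174)]
260 [(48, -70, 22, 199), (53, -71, 21, 189), (59, -71, 19, 158)]
261 [(48, -70, 19, 179), (53, -71, 18, 157), (59, -70, 15, 138)]
262 [(47, -71, 16, 158), (53, -71, 15, 141), (58, -71, 13, 138)]
263 [(47, -70, 12, 145), (54, -66, 7, 141), (59, -70, 9, 136)]
264 [(47, -70, 8, 129), (52, -72, 9, 139), (59, -68, 4, 126)]
265 [(48, -68, 3, 115), (53, -70, 4, 134), (58, -70, 2, 122)]
266 [(46, -72, 3, 120), (41, -108, 30, 131), (47, -106, 28, 120)]
267 [(35, -108, 29, 123), (40, -109, 28, 109), (45, -111, 28, 101)]
268 [(35, -108, 25, 112), (41, -107, 23, 89), (46, -109, 23, 85)]
```

The tablets stand on edge on the trough floor, spanning z 4 to 24 and clear of the platform, so all four are in. I'll set the block down at mid-platform and let go.

>>> arm_command:
  rows:
    - [-1, [0, 0, 0.1], 0]
    - [-1, [0, 0, 0], 0]
    - [0.2, [0, 0, 0], 0]
    - [0.2, [0, 0, 0], 0]
    - [0.2, [0, 0, 0], 0]

```text
clock: 11.12
ee_pos: [484.4, 127.4, 57.6]
eef_rot: [0.355, 3.121, 0.0]
contact_force: [-0.6, 0.1, 0.4]
width: 42.5
finger_force: 0.0
```

>>> arm_command:
  rows:
    - [0.2, [0, 0, 0], 0]
    - [0.2, [0, 0, -1.5], 0]
    - [0.2, [0, 0, -3], 0]
    - [0.2, [0, 0, -4], 0]
    - [1, [0, 0, -5], 0]

```text
clock: 11.75
ee_pos: [483.8, 127.1, 194.4]
eef_rot: [-0.356, -3.121, 0.001]
contact_force: [1.1, 0.3, 0.4]
width: 59.3
finger_force: 0.0
```

```bash
python3 - <<'E'
from blk import *
s=snap('side'); P=cloud(s); x=(P[...,:2]-c)@X; y=(P[...,:2]-c)@Y; z=P[...,2]; V=s['img'].max(2)
m=(abs(x)<75)&(abs(y+5)<25)&(z>35)&(z<110)&(V>110)
print('block',m.sum(),np.round(np.percentile(z[m],[1,50,99]),1),np.round(np.percentile(x[m],[1,99]),1),np.round(np.percentile(y[m],[5,50,95]),1))
for x0 in(-60,-20,20,50): k=m&(abs(x-x0)<10); print(x0,np.round(np.percentile(z[k],95),1),np.round(np.percentile(y[k],50),1))
tgt((544,-301,160),87.5); tgt((544,-301,160),120)
o=telemetry.observe(); print(np.round(o['q'],2))
E
```

```text
block 649 [35.6 51.8 94.5] [-61.9  64.3] [-15.1  -8.6   2.7]
-60 50.1 -8.6
-20 93.1 -8.8
20 93.4 -8.8
50 50.4 -8.5
clock 11.8 tcp [487.6 128.1 201.1] yaw 76.96 shift cm [-15.15 -40.56   3.99] turn -0.184 tilt [0.009 0.004] F [1.7 1.1 3.6] w 63.6 ff 0.0
clock 11.8 tcp [487.6 128.1 201.1] yaw 76.96 shift cm [-15.15 -40.56   3.99] turn -0.751 tilt [0.009 0.004] F [1.7 1.1 3.6] w 63.6 ff 0.0
[-0.5   0.21  0.14  2.   -0.04  0.93  1.  ]
```

The block stands upright, with fin top at about 94 mm and foot level. Now moving to above the cap.

>>> arm_command:
  rows:
    - [1, [-1, -3, 0], 0]
    - [1, [-1.7, -4.5, 0], 0]
    - [1, [-1.7, -4.5, 0], 0]
    - [1, [-1.7, -4.5, 0], 0]
    - [1, [-1.7, -4.5, 0], 0]

```text
clock: 12.42
ee_pos: [513.4, -96.3, 193.6]
eef_rot: [0.355, 3.12, 0.001]
contact_force: [0.0, -0.4, 0.6]
width: 88.2
finger_force: 0.0
```

>>> arm_command:
  rows:
    - [1, [-1.7, -4.5, 0], 0]
    - [1, [-1.7, -4.5, 0], 0]
    - [1, [-1.7, -4.5, 0], 0]
    - [1, [-1.7, -4.5, 0], 0]
    - [1, [-0.6, -1.6, 0], 0.15]

```text
clock: 13.05
ee_pos: [540.5, -306.3, 193.6]
eef_rot: [0.6, 3.083, -0.002]
contact_force: [0.2, 0.0, 0.1]
width: 87.8
finger_force: 0.0
```

>>> arm_command:
  rows:
    - [1, [0, 0, 0], 0.18]
    - [1, [0, 0, 0], 0.18]
    - [1, [0, 0, 0], 0.18]
    - [1, [0, 0, 0], 0.18]
    - [1, [0, 0, 0], 0.18]

```text
clock: 13.68
ee_pos: [541.3, -302.2, 193.4]
eef_rot: [1.879, 2.517, 0.001]
contact_force: [0.4, 0.8, 0.2]
width: 87.8
finger_force: 0.0
```

```bash
cat > cap.py <<'E'
from h import *
def cap(z=120):
    "cap top ellipse centre from both views, rays to plane z"
    for n in('top','side'):
        s=snap(n); P=cloud(s); hsv=cv2.cvtColor(s['img'],cv2.COLOR_RGB2HSV)
        m=(abs(P[...,0]-544)<40)&(abs(P[...,1]+302)<40)&(P[...,2]>z-35)&(P[...,2]<z+8)&(hsv[...,1]<60)&(hsv[...,2]>140)
        q=P[m&(P[...,2]>z-6)]
        print(n,m.sum(),len(q),np.round((np.percentile(q,2,axis=0)+np.percentile(q,98,axis=0))/2,1) if len(q)>5 else '',np.round(np.ptp(q,axis=0),1) if len(q)>5 else '')
E
python3 - <<'E'
from cap import *
o=telemetry.observe(); print(np.round(o['q'],2)); tgt((544,-301,91),15); cap()
E
```

```text
[-0.02  0.46  0.58  1.75 -0.3   1.01  0.96]
clock 13.68 tcp [ 541.3 -302.2  193.4] yaw 16.51 shift cm [ 0.04  0.29 10.24] turn 0.026 tilt [0.001 0.   ] F [0.4 0.8 0.2] w 87.8 ff 0.0
top 0 0  
side 239 155 [ 546.4 -311.   118.7] [42.  37.2  9. ]
```

>>> arm_command:
  rows:
    - [1, [0, 0.4, 3], 0]
    - [1, [0, 0, 3], 0]
    - [1, [0, 0, 2.5], 0]
    - [1, [0, 0, 1.5], 0]
    - [1, [0, 0, 0.2], 0]
  force: 10

```text
clock: 14.4
ee_pos: [544.7, -301.1, 90.2]
eef_rot: [-1.869, -2.523, 0.0]
contact_force: [0.1, -0.1, 1.2]
width: 87.8
finger_force: 0.0
```

>>> arm_command:
  rows:
    - [-1, [0, 0, 0], 0]
    - [-1, [0, 0, 0], 0]
    - [-1, [0, 0, 0], 0]
    - [-1, [0, 0, 0], 0]
    - [-1, [0, 0, 0], 0]

```text
clock: 15.02
ee_pos: [545.4, -301.1, 90.9]
eef_rot: [1.871, 2.523, 0.001]
contact_force: [1.1, -0.4, -0.9]
width: 46.3
finger_force: 10.0
```

```bash
python3 -c "
from cap import *
tgt((545,-301,91),15)"
```

```text
clock 15.03 tcp [ 545.4 -301.1   90.9] yaw 16.86 shift cm [ 0.03 -0.04 -0.01] turn 0.032 tilt [ 0.001 -0.   ] F [ 1.1 -0.4 -0.9] w 46.3 ff 10.0
```

The cap is gripped (46 mm wide). Now the firm grip and the press.

>>> arm_command:
  rows:
    - [-1, [0, 0, 0], 0]
    - [-1, [0, 0, 0.2], 0]
    - [-1, [0, 0, 0.3], 0]
    - [-1, [0, 0, 0.2], 0]
    - [-1, [0, 0, 0], 0]
  force: 50

```text
clock: 15.65
ee_pos: [545.9, -301.2, 84.7]
eef_rot: [1.871, 2.522, 0.002]
contact_force: [-0.9, 3.1, 10.5]
width: 45.6
finger_force: 50.0
```

```bash
python3 -c "
from cap import *
tgt((545,-301,84.5),15)"
```

```text
clock 15.65 tcp [ 545.9 -301.2   84.7] yaw 16.86 shift cm [ 0.05 -0.08  0.02] turn 0.033 tilt [0.002 0.   ] F [-0.9  3.1 10.5] w 45.6 ff 50.0
```

Pressed about 6 mm at 10.5 N, within the band. Now twisting anticlockwise, which is a negative turn about the tool's downward z.

>>> arm_command:
  rows:
    - [-1, [0, 0, 0], -0.1]
    - [-1, [0, 0, 0], -0.12]
    - [-1, [0, 0, 0], -0.12]
    - [-1, [0, 0, 0], -0.12]
    - [-1, [0, 0, 0], 0]

```text
clock: 16.27
ee_pos: [545.8, -302.3, 85.1]
eef_rot: [1.246, 2.881, 0.0]
contact_force: [-1.8, 1.0, 9.7]
width: 45.8
finger_force: 50.0
```

```bash
python3 -c "
from cap import *
tgt((545,-301,84.5),82); o=telemetry.observe(); print(o['torque'],np.round(o['q'],2))"
```

```text
clock 16.27 tcp [ 545.8 -302.3   85.1] yaw 43.24 shift cm [0.15 0.03 0.06] turn -0.676 tilt [ 0.002 -0.001] F [-1.8  1.   9.7] w 45.8 ff 50.0
[-0.00149719  0.23296942  0.01633737] [ 0.12  0.58  0.39  1.82 -0.29  0.8   1.41]
```

>>> arm_command:
  rows:
    - [-1, [0, 0, 0.05], -0.12]
    - [-1, [0, 0, 0], -0.12]
    - [-1, [0, 0, 0], -0.12]
    - [-1, [0, 0, 0], -0.12]
    - [-1, [0, 0, 0], -0.12]

```text
clock: 16.9
ee_pos: [545.8, -302.6, 84.6]
eef_rot: [0.335, 3.121, -0.002]
contact_force: [-1.2, 0.1, 9.8]
width: 45.6
finger_force: 50.0
```

>>> arm_command:
  rows:
    - [-1, [0, 0, 0], -0.09]
    - [-1, [0, 0, 0], 0]
    - [-1, [0, 0, 0], 0]

```text
clock: 17.27
ee_pos: [545.6, -302.8, 84.7]
eef_rot: [0.2, 3.133, -0.003]
contact_force: [-1.2, -0.2, 9.8]
width: 45.6
finger_force: 50.0
```

```bash
python3 -c "
from cap import *
tgt((545,-301,150),84); o=telemetry.observe(); print(o['torque'],np.round(o['q'],2))"
```

```text
clock 17.27 tcp [ 545.6 -302.8   84.7] yaw 82.69 shift cm [ 0.07  0.16 -6.54] turn -0.023 tilt [ 0.002 -0.002] F [-1.2 -0.2  9.8] w 45.6 ff 50.0
[-0.1588037   0.31028503  0.07898861] [ 0.25  0.55  0.21  1.81 -0.15  0.79  1.98]
```

Turned 66° with little torque. Lifting gently at first.

>>> arm_command:
  rows:
    - [-1, [0, 0, -0.3], 0]
    - [-1, [0, 0, -0.4], 0]
    - [-1, [0, 0, -0.3], 0]
    - [-1, [0, 0, -0.3], 0]

```text
clock: 17.77
ee_pos: [544.6, -301.3, 95.9]
eef_rot: [-0.199, -3.134, -0.0]
contact_force: [-0.9, -0.6, 0.2]
width: 45.8
finger_force: 50.0
```

```bash
python3 -c "
from cap import *
tgt((545,-301,152),84)"
```

```text
clock 17.77 tcp [ 544.6 -301.3   95.9] yaw 82.72 shift cm [-0.04  0.04 -5.61] turn -0.022 tilt [-0.001  0.   ] F [-0.9 -0.6  0.2] w 45.8 ff 50.0
```

The cap is free, with no pull. Lifting to about 5 cm above the mouth.

>>> arm_command:
  rows:
    - [-1, [0, 0, -0.8], 0]
    - [-1, [0, 0, -1.3], 0]
    - [-1, [0, 0, -1.6], 0]
    - [-1, [0, 0, -1.3], 0]
    - [-1, [0, 0, -0.8], 0]

```text
clock: 18.4
ee_pos: [545.4, -301.4, 155.5]
eef_rot: [0.199, 3.134, -0.001]
contact_force: [-0.5, 0.6, -0.9]
width: 46.1
finger_force: 50.0
```

>>> arm_command:
  rows:
    - [-1, [0, 0, 0], 0]
    - [-1, [0, 0, 0], 0]
    - [-1, [0, 0, 0], 0]

```text
clock: 18.77
ee_pos: [544.7, -301.1, 153.5]
eef_rot: [-0.199, -3.134, -0.001]
contact_force: [0.2, -0.5, 0.4]
width: 45.6
finger_force: 50.0
```

```bash
python3 - <<'E'
from cap import *
tgt((545,-301,154),84)
s=[snap('side') for _ in range(4)];s[0]['z_map']=np.median([k['z_map'] for k in s],0);s=s[0];P=cloud(s);hsv=cv2.cvtColor(s['img'],cv2.COLOR_RGB2HSV);z=P[...,2]
near=(abs(P[...,0]-544)<35)&(abs(P[...,1]+307)<30)
w=near&(hsv[...,1]<60)&(hsv[...,2]>120)&(z>125)&(z<195); a=near&(hsv[...,1]>100)&(z<125)&(z>40)
print('cap',w.sum(),np.round(np.percentile(P[w],[2,50,98],axis=0),1).tolist())
print('bottle amber',a.sum(),np.round(np.percentile(P[a],[2,50,98],axis=0),1).tolist())
import pickle
s0=pickle.load(open('side.pkl','rb')); d=np.abs(s['img'].astype(int)-s0['img']).max(2); 
b=(cv2.GaussianBlur(d.astype(np.float32),(5,5),0)>35).astype(np.uint8)
for c in cv2.findContours(b,0,2)[0]:
    if cv2.contourArea(c)>25: print('changed',cv2.boundingRect(c))
E
```

```text
clock 18.77 tcp [ 544.7 -301.1  153.5] yaw 82.73 shift cm [-0.03  0.01 -0.05] turn -0.022 tilt [-0.001  0.   ] F [ 0.2 -0.5  0.4] w 45.6 ff 50.0
cap 166 [[523.3, -319.4, 156.9], [530.1, -306.8, 180.7], [548.0, -286.3, 183.8]]
bottle amber 587 [[521.8, -330.3, 42.4], [538.8, -315.8, 69.5], [564.9, -286.6, 105.2]]
changed (149, 318, 43, 35)
changed (267, 312, 22, 6)
changed (316, 311, 20, 14)
changed (360, 299, 9, 8)
changed (367, 288, 13, 8)
changed (352, 260, 56, 86)
changed (300, 257, 8, 6)
changed (60, 257, 8, 14)
changed (384, 255, 11, 6)
changed (126, 249, 7, 21)
changed (402, 244, 15, 25)
changed (255, 235, 48, 20)
changed (53, 231, 12, 25)
changed (267, 225, 22, 9)
changed (417, 224, 7, 8)
changed (220, 194, 42, 33)
changed (364, 184, 57, 61)
changed (67, 151, 81, 148)
changed (383, 142, 47, 54)
changed (56, 121, 48, 81)
changed (273, 32, 148, 103)
changed (221, 0, 41, 36)
changed (135, 0, 233, 149)
changed (66, 0, 96, 153)
changed (29, 0, 44, 124)
```

The cap is held with its underside at about 156 mm, and the bottle is seated with its neck top at 105. Some pixels changed near the meter and the green cap, so I'll check whether that is only the arm's shadow.

```bash
python3 - <<'E'
from h import *
import pickle
s0=pickle.load(open('side.pkl','rb'));s=snap('side')
H=[cv2.cvtColor(k['img'],cv2.COLOR_RGB2HSV) for k in(s0,s)]
def cen(f,r):
    out=[]
    for h in H:
        a,b,c,d=r; m=f(h[b:d,a:c].astype(int)); v,u=np.nonzero(m); out.append((len(u),round(u.mean()+a,1),round(v.mean()+b,1)))
    print(out)
cen(lambda h:(h[...,1]>120)&(abs(h[...,0]-65)<20),(305,300,350,340))
cen(lambda h:(h[...,1]>60)&(h[...,0]>150),(350,345,395,385))
cen(lambda h:(h[...,1]<70)&(h[...,2]>100),(255,290,310,325))
cen(lambda h:(h[...,1]<70)&(h[...,2]>100),(300,335,325,390))
cen(lambda h:(h[...,2]>100),(345,228,374,252))
cen(lambda h:(h[...,1]>100)&(h[...,0]<20),(355,285,388,318))
print([np.round(telemetry.observe()['clock'],2)])
E
```

```text
[(375, np.float64(325.7), np.float64(321.4)), (368, np.float64(325.8), np.float64(322.2))]
[(539, np.float64(370.7), np.float64(366.4)), (554, np.float64(370.7), np.float64(366.3))]
[(637, np.float64(283.7), np.float64(308.8)), (598, np.float64(284.0), np.float64(308.2))]
[(380, np.float64(311.2), np.float64(364.7)), (376, np.float64(311.2), np.float64(364.4))]
[(338, np.float64(359.9), np.float64(239.4)), (273, np.float64(357.9), np.float64(240.0))]
[(272, np.float64(374.4), np.float64(304.9)), (323, np.float64(374.5), np.float64(305.1))]
[np.float64(19.02)]
```

Nothing nearby has moved; the changes are shadows and parts hidden by the arm. Handing in.

```bash
python3 -c "
from workcell import order
print(order.sign_off())"
```

```text
the job is handed in; nothing more can be done
None
```

Job handed in at about 19 s: all four tablets are in the trough (standing on edge on its floor), the scraper block is upright and released on the platform, and the cap is off and held upright about 5 cm above the mouth, with the bottle seated; one caution is that the block was briefly pressed onto the platform at about 42 N measured at the wrist while I was lowering it.

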